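Set the jeweller's length gauge against its pinned stop

ROBOT

A 6-joint arm with a two-finger parallel gripper is mounted at the origin on the work surface. World frame = base frame: x ahead of the robot, y to its left, z up, the work surface at z = 0. Lengths are in m, angles in rad, forces in N, time in s.
With the tool pointing down it reaches from about 0.2 to 0.875 m from the base axis. Payload 3.4 kg.
Tool frame: the origin (TCP) lies at the very end of the fingers, on their centre line; the grasp point (between the pads) lies manip.pinch_z behind it (manip.pinch_z is the distance from the TCP to the grasp point, in m); z points along the fingers, y is the direction in which the jaws open and shut (so a half turn about z gives the same grasp; the last joint's range is limited). The gripper opens to 94 mm and grips with 3 to 60 N. Pads are 16 mm wide; open, the fingers measure 119 mm over their backs; the gripper's body (75 mm by 177 mm) begins 78 mm behind the grasp point.
Start: joints at [-1.264, 0.276, 1.505, -0, 1.361, -0.121], TCP at [0.239, -0.523, 0.205] pointing down, gripper open.
Joint ranges: [-2.89, 2.89], [-0.75, 2.08], [0.22, 2.7], [-1.18, 4.32], [0.11, 2.71], [-2.7, 2.7]. Speed limits (rad/s): [2.57, 2.57, 3.14, 3.14, 3.14, 3.14].

INTERFACE

Orientations are given as a rotation vector (axis times angle).
In Python, from station import manip gives the robot as it stands.
- The arm moves only by the tool jog_arm, never from a script. Its argument "steps" is a list of rows, each a list of 3 entries, a list of its own where there are three numbers: the shift along the tool's x, y, z in mm, then the turn, a rotation vector about the tool's x, y, z in degrees, then the opening, from 0 (shut) to 1 (fully open). A call has 1 to 8 rows; each row is the pose to reach, as a shift and turn from the pose measured when the call began, along the tool's axes at that moment; what a row does not reach only later rows make up. A row lasts 1/12 s, in which the tool goes at most 41.7 mm and 7.16 degrees, less where a joint would pass 70% of its speed; a pose out of reach is approached as far as the arm can. A call with a gripper value outside its range is refused whole. The fingers move at their own pace and stop on an object; "squeeze" is the grip in N (left out, the last holds). Time passes only in rows, so rows that repeat a pose let the fingers close. It gives the time, the measured TCP pose, the force and the opening at its end, in the units of the state.
- manip.get_obs(): the state, without advancing time (a new reading comes with each control period).
- manip.camera(name): name is "side" or "top"; returns a dict with "pixels" (400x640x3 uint8, red, green, blue), "mtx" (3x3 intrinsics, pixels), "k1" (the pictures are not rectified: a ray, as slopes to the right and down, at radius r is drawn at 1 + k1 r^2 times it, then the intrinsics apply), "extrinsics" (4x4, takes a point from camera to world coordinates). Camera axes: x right, y up, looking along -z (the intrinsics and any distortion apply to the point x, -y, -z); pixel columns grow to the right and rows downward; lengths in m; the calibration is good to about 2 mm. A picture is of the moment at which its call begins. There is no depth.
- manip.finish_job(): hands the job in, once; it reports no verdict.
The state is a dict: "clock": time; "qpos": joint angles; "joint_vel": joint speeds; "effort": joint torques, N m; "eef_pos": TCP position; "tool_rot": TCP orientation; "contact_force": force on the tool from outside, world axes, zero at the start; "torque": the same for the moment, N m; "gripper_width": opening from 0.0 (shut) to 1.0 (fully open).
Only numpy, scipy, OpenCV 4.12 (cv2) and the standard library are available. Lean on these libraries where they do the work, as an engineer would, in place of code of your own. Each camera call takes 0.05 s, during which the arm holds its last target. There are 200 camera calls.

TASK

The slide of the length gauge on the jeweller's bench is held by a spring brake. With the fingertips press down the rubber pad in the slide's middle to free the brake and, keeping it pressed, push the slide along its rail until it rests against the stop block that carries the upright pin; then let go, so that the pad springs up and the brake holds the slide there. Do not drag or force the slide along while the pad is up, lift nothing, and leave the jar, steel block, hammer and bangle where they are.

Things in the scene. Friction and masses are not known exactly. Their poses are not given: they have to be found in the camera images.
- gauge: Fixed length gauge: a dark steel plate 84 x 480 x 8 mm lying on the bench with an aluminium rail 42 mm wide, its top 22 mm above the bench, along the middle. Origin: centre of the plate's underside, on the bench. Its y axis runs along the rail, z up. It lies roughly across the robot's front, yaw within 0.4 rad.
- slide: Aluminium frame astride the rail, 64 mm wide x 90 mm long (along y), with a 15 mm thick upright cheek at each end, to 56 mm above the bench; the 60 mm gap between them is open above and holds the pad. Origin on the bench under its middle; axes as the gauge's. Pad up: a brake holds it against over 20 N; pushing it harder or slipping it then is a fault. Pad down: it runs freely (1 N).
- pad (a joint): How far the pad is pressed down, in m: about 0 up (brake on), 0.005 fully down on its limit. The brake eases as the pad goes down and is fully off by 3 mm. It springs up by itself. The force is about 8 N at the start and 11 N fully down; it may be pressed harder.
- pad_top (a point): Centre of the top face of the ribbed black rubber pad, 50 mm (across) x 56 mm (along the rail), between the slide's cheeks. 44 mm above the bench when up, 39 mm fully down; the cheeks stand 12 mm above it when up. It moves with slide and pad. A fingertip that moves back while still pressing drags the slide back with it: lift straight up to let go.
- stop_pin: The goal stop, at either end of the rail: fixed steel block 64 mm wide x 24 mm long (along the rail), its top 57 mm above the bench, carrying an upright 10 mm pin with a 16 mm ball, to 97 mm above the bench. Origin on the rail's centre line mid-block, 8 mm above the bench; axes as the gauge's. The slide touches it when their centres are 57 mm apart along the rail.
- stop_plain: The other stop, at the other end of the rail: the same block without a pin. Not the goal.
- jar: Loose small amber glass jar with a steel cap, 44 mm across, 55 mm tall, origin at the underside. Leave it alone.
- block: Loose dark steel doming block, a 50 mm cube, origin at the centre of the underside. Leave it alone.
- hammer: Loose small hammer lying on the bench, 200 mm long, its handle to its own -x. Leave it alone.
- bangle: Loose brass bangle lying flat, 68 mm across, 9 mm high, origin at the centre of its underside. Leave it alone.

How it is judged:
On the way, in this order (a step that is already met when the one before it is completed fails the run):
1. the pad is pressed down at least 3 mm, the brake off, with the slide still short of the pinned stop (value of joint pad above 0.003 m and horizontal distance between pad_top and stop_pin above 0.065 m), for 0.1 s.
2. with the pad still pressed, the slide rests against the pinned stop (value of joint pad above 0.001 m and horizontal distance between pad_top and stop_pin below 0.06 m), for 0.05 s.
At the end, for the whole second after the job is handed in: The slide stands against the pinned stop (gap under 3 mm) and at rest, its pad sprung up and the brake on; jar, block, hammer and bangle within 15 mm of where they were (horizontal distance between pad_top and stop_pin below 0.06 m and value of joint pad below 0.001 m and distance of each of jar, block, hammer, bangle from where it was at the start of the episode below 0.015 m and linear speed of slide below 0.003 m/s); the robot touches nothing.
It fails at once if the slide is forced along with its pad up and the brake on (pushed with over 20 N or moved faster than 20 mm/s) (value of joint pad below 0.0005 m and (linear speed of slide above 0.02 m/s or contact force between the fingers and slide above 20 N)).
It fails at once if the jar, block, hammer or bangle is shifted or lifted by more than 15 mm (distance of any of jar, block, hammer, bangle from where it was at the start of the episode above 0.015 m).
It also fails if it takes over 32 s, if anything falls off the work surface, if the arm or the gripper's body presses on something with over 40 N, if the wrist force passes 120 N, or if a joint passes its speed limit or range.

## Working session

There is one attempt and no reset: what is moved stays moved. The work goes in short steps, Python scripts to look and compute and a tool call to move; the robot and the scene stay as the last step left them, time stands still between calls to the robot, and variables do not carry over. Pictures are saved under pics/ and viewed, about 8 in all and at most 12, crops included, and the job is handed in when it is done.

Besides the shell and the picture viewer there is one more tool, called after ">>>" as name(argument=value, ...) on one line, values as JSON. jog_arm: Moves the arm, as the interface text tells. Its arguments: {"type":"object","properties":{"steps":{"type":"array","items":{"type":"array"}},"squeeze":{"type":"number"}},"required":["steps"]}

```bash
mkdir -p pics
cat > h.py <<'E'
import numpy as np, cv2
from station import manip
from scipy.spatial.transform import Rotation as R
def grab(n,f):
    c=manip.camera(n); cv2.imwrite(f,cv2.cvtColor(c['pixels'],cv2.COLOR_RGB2BGR)); np.savez(f[:-4]+'.npz',**c); return c
def ray(c,u,v):
    K=np.array(c['mtx']);k=float(c['k1']);d=np.array([(u-K[0,2])/K[0,0],(v-K[1,2])/K[1,1]]);s=d.copy()
    for _ in range(30): s=d/(1+k*(s@s))
    E=np.array(c['extrinsics']); return E[:3,3],E[:3,:3]@np.array([s[0],-s[1],-1])
def onz(c,u,v,z):
    o,d=ray(c,u,v); return o+d*(z-o[2])/d[2]
def proj(c,p):
    E=np.array(c['extrinsics']);q=E[:3,:3].T@(np.array(p)-E[:3,3]);s=np.array([q[0],-q[1]])/-q[2]
    s=s*(1+float(c['k1'])*(s@s));K=np.array(c['mtx']);return np.array([K[0,0]*s[0]+K[0,2],K[1,1]*s[1]+K[1,2]])
E
python3 - <<'E'
from h import *
for n in('top','side'):
    c=grab(n,f'pics/{n}0.png'); print(n,c['extrinsics'][:3].round(3).tolist())
o=manip.get_obs();print(o, manip.pinch_z)
E
```

```text
top [[0.002, 0.987, -0.161, 0.415], [-0.999, 0.008, 0.038, 0.04], [0.039, 0.161, 0.986, 0.848]]
side [[0.983, 0.126, -0.132, 0.46], [-0.182, 0.643, -0.744, -0.525], [-0.009, 0.756, 0.655, 0.554]]
{'clock': 0.1, 'qpos': array([-1.26402928e+00,  2.76515657e-01,  1.50595770e+00, -6.89986462e-06,
        1.36070055e+00, -1.20983635e-01]), 'joint_vel': array([ 0.00120744, -0.00181501, -0.00298179, -0.00103384, -0.00087525,
        0.00012962]), 'effort': array([ 2.30548678e-03, -4.05454051e+01, -2.37780046e+01,  7.03664543e-02,
        2.98945501e-02, -5.73715965e-05]), 'eef_pos': array([ 0.23837729, -0.52272395,  0.20471988]), 'tool_rot': array([-3.06847529e+00, -6.66466592e-01,  2.40826578e-04]), 'contact_force': array([-0.12464697, -0.29579357, -0.26732691]), 'torque': array([0.03914687, 0.00914617, 0.00708544]), 'gripper_width': 0.9968206001470721} 0.0188
```

View pics/top0.png

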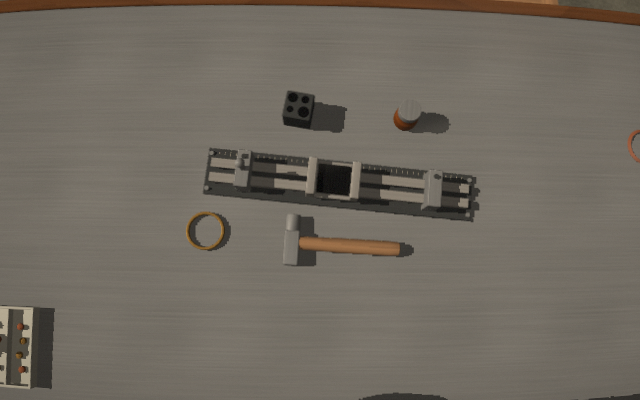

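View pics/side0.png

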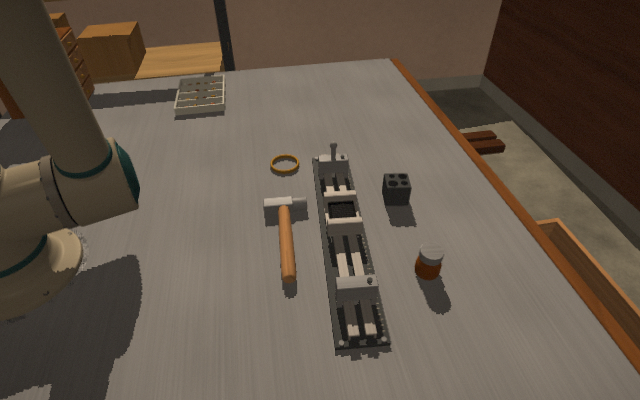

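The top view shows the rail from (207,172) to (472,195), the slide pad at about (334,180), a stop at (243,170) and a stop at (433,190). In the side view the upright pin is at (333,150), on the far stop, which is the left stop in the top view (+y). I'll zoom in on both.

```bash
python3 - <<'E'
import cv2,numpy as np
a=cv2.imread('pics/top0.png')[140:230,200:360];b=cv2.imread('pics/side0.png')[135:245,290:420]
a=cv2.resize(a,None,fx=4,fy=4,interpolation=cv2.INTER_CUBIC);b=cv2.resize(b,None,fx=1.95,fy=1.95,interpolation=cv2.INTER_CUBIC)
o=np.zeros((580,640,3),np.uint8);o[:360]=a;o[362:362+b.shape[0],:b.shape[1]]=b
cv2.imwrite('pics/z.png',o)
E
python3 - <<'E'
import sys;sys.path.insert(0,'.')
from h import *
import numpy as np
c=np.load('pics/top0.npz');s=np.load('pics/side0.npz')
for p,z in(((334,180),.044),((207,172),.008),((472,195),.008),((243,160),.09),((312,176),.056),((356,181),.056),((243,170),.057)):print(p,onz(c,*p,z).round(4))
for p,z in(((333,145),.09),((342,211),.044)):print('side',p,onz(s,*p,z).round(4))
im=c['pixels'][165:200,305:365].astype(int).max(2);print(im[::2,::2])
# plate corners via dark mask
g=c['pixels'].astype(int).max(2);m=((g<75)).astype(np.uint8);m[:140]=0;m[225:]=0;m[:,:195]=0;m[:,490:]=0
m=cv2.morphologyEx(m,cv2.MORPH_CLOSE,np.ones((25,25)));n,l,st,_=cv2.connectedComponentsWithStats(m);i=1+st[1:,4].argmax()
r=cv2.minAreaRect(cv2.findNonZero((l==i).astype(np.uint8)));B=cv2.boxPoints(r);print(r)
W=np.array([onz(c,*q,.008) for q in B]);print(W.round(4))
E
```

```text
(334, 180) [ 0.5929 -0.0016  0.044 ]
(207, 172) [0.6135 0.2233 0.008 ]
(472, 195) [ 0.5762 -0.2543  0.008 ]
(243, 160) [0.6144 0.1479 0.09  ]
(312, 176) [0.5967 0.036  0.056 ]
(356, 181) [ 0.5889 -0.0381  0.056 ]
(243, 170) [0.6057 0.152  0.057 ]
side (333, 145) [0.61   0.1512 0.09  ]
side (342, 211) [ 0.5955 -0.0021  0.044 ]
[[ 64  63 153 142 138 137  63  29  26  28  28  33  31  36  44  61  78  85
  109 110 115 123 133 130 158 147 140 136  83  63]
 [125 108 156 142 136 134  64  24  26  23  26  30  29  26  29  28  28  29
   28  27  28  27  23  77 156 146 141 135  77 111]
 [138 135 148 141 135 128  64  24  22  23  23  27  27  28  29  28  25  24
   27  22  25  25  20  41 156 145 139 134  56  38]
 [139 148 147 141 136 117  57  17  22  19  22  30  28  26  23  22  22  22
   24  19  21  19  23  46 157 144 139 135  46  32]
 [139 157 144 139 134  99  46  15  18  17  23  19  24  22  21  20  22  22
   23  17  20  20  21 119 157 144 140 138  65  57]
 [118 164 143 140 134  98  42  19  13  18  23  18  24  23  20  22  25  19
   24  23  21  23  16 119 155 142 137 134  66  68]
 [ 31 147 143 138 134 
[... 925 characters left out ...]
5
   20  21  21  18  47 150 142 134 131  74  65  67]
 [ 95  94  98  97  79  63  67  63  57  54  47  36  39  29  35  21  21  18
   19  22  24  24  89 152 140 133 131  71  68  68]
 [ 81  57  60  55  53  69  71  69  71  69  67  68 107 128 122 111 111 102
   86  74  58  44 120 153 136 133 134  66  68  67]
 [ 59  61  60  59  57  56  64  75  90  63  67  73 121 130 136 138 138 138
  138 136 139 137 135 120 116 120 126  47  47  47]
 [ 61  58  60  59  60  60  61  61  40  30  33  36  42  40  44  46  64  74
   95 108 114 116 106  56  55  56  45  26  32  27]]
((337.0, 186.0), (76.0, 284.0), 90.0)
[[ 0.6577  0.2472  0.008 ]
 [ 0.665  -0.2724  0.008 ]
 [ 0.5233 -0.2648  0.008 ]
 [ 0.5199  0.2404  0.008 ]]
```

View pics/z.png

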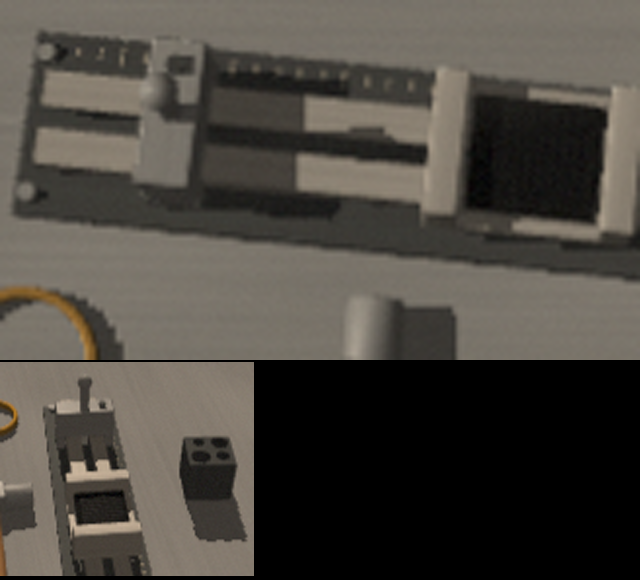

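Run:
```python
from h import *
c=np.load('pics/top0.npz')
L=(onz(c,212,152.8,.01)+onz(c,206.5,187.5,.01))/2;Rr=(onz(c,469.5,180,.01)+onz(c,467,214,.01))/2
print(L,Rr,'yaw',np.arctan2(-(L-Rr)[0],(L-Rr)[1]))
C1=onz(c,311.75,175.75,.056);print(C1)
# stop top face corners (zoom) (152,40),(207,42),(185,187),(135,183)
S=np.mean([onz(c,200+u/4,140+v/4,.057) for u,v in((152,40),(207,42),(187,187),(135,183))],0);print('stop',S)
o=manip.get_obs();M=R.from_rotvec(o['tool_rot']);print(M.as_matrix().round(3))
print(M.inv().apply(np.array([.593,-.001,.10])-o['eef_pos'])*1000)
```

```text
[0.61660736 0.21897256 0.01      ] [ 0.57228804 -0.24642597  0.01      ] yaw -0.09494244258397672
[0.59713538 0.03645138 0.056     ]
stop [0.60898687 0.15285808 0.057     ]
[[ 0.91   0.415 -0.   ]
 [ 0.415 -0.91   0.002]
 [ 0.    -0.002 -1.   ]]
[ 539.07697957 -327.44504863  105.33353324]
```

>>> jog_arm(steps=[[[34,-20,0],[0,0,4],0],[[67,-41,0],[0,0,8],0],[[101,-61,0],[0,0,12],0],[[135,-82,0],[0,0,16],0],[[168,-102,0],[0,0,20],0],[[202,-123,0],[0,0,24],0],[[236,-143,0],[0,0,28],0],[[270,-164,0],[0,0,30],0]], squeeze=10)

```text
clock: 0.77
eef_pos: [0.4166, -0.2597, 0.2048]
tool_rot: [-3.136, 0.155, 0.001]
contact_force: [1.1, -0.2, 0.6]
gripper_width: 0.47
```

```bash
cat > s.py <<'E'
from h import *
import sys
t=np.array([float(x) for x in sys.argv[1:4]])
o=manip.get_obs();M=R.from_rotvec(o['tool_rot']);print(o['clock'],o['eef_pos'].round(4),o['contact_force'].round(1),o['gripper_width'].round(3));print(M.as_matrix().round(3).tolist())
W=R.from_matrix(np.array([[np.cos(-.095),np.sin(-.095),0],[np.sin(-.095),-np.cos(-.095),0],[0,0,-1]]))
print('shift',(M.inv().apply(t-o['eef_pos'])*1000).round(1),'turn',np.degrees((M.inv()*W).as_rotvec()).round(1))
E
python3 s.py .593 -.001 .09
```

```text
Traceback (most recent call last):
  File "s.py", line 4, in <module>
    o=manip.get_obs();M=R.from_rotvec(o['tool_rot']);print(o['clock'],o['eef_pos'].round(4),o['contact_force'].round(1),o['gripper_width'].round(3));print(M.as_matrix().round(3).tolist())
                                                                                                                        ^^^^^^^^^^^^^^^^^^^^^^^^
AttributeError: 'float' object has no attribute 'round'
```

```bash
sed -i "s/o\['gripper_width'\].round(3)/o['gripper_width']/" s.py; python3 s.py .593 -.001 .09
```

```text
0.7667 [ 0.4166 -0.2597  0.2048] [ 1.1 -0.2  0.6] 0.4704502659773439
[[0.995, -0.099, -0.001], [-0.099, -0.995, 0.002], [-0.001, -0.002, -1.0]]
shift [ 150.1 -274.7  115.1] turn [-0.1  0.  -0.2]
```

>>> jog_arm(steps=[[[19,-34,5],[0,0,0],0],[[38,-69,15],[0,0,0],0],[[57,-103,30],[0,0,0],0],[[76,-137,45],[0,0,0],0],[[95,-172,60],[0,0,0],0],[[114,-206,80],[0,0,0],0],[[132,-241,100],[0,0,0],0],[[150,-275,115],[0,0,0],0]])

```text
clock: 1.43
eef_pos: [0.5901, -0.003, 0.0904]
tool_rot: [-3.136, 0.155, 0.004]
contact_force: [0.5, 0.3, -0.3]
gripper_width: 0.006
```

```bash
python3 s.py .593 -.001 .06
python3 - <<'E'
from h import *
a=grab('top','pics/t1.png')['pixels'][100:260,200:400];b=grab('side','pics/s1.png')['pixels'][90:250,240:440]
o=np.vstack([a,b])[:,:,::-1];cv2.imwrite('pics/v1.png',cv2.resize(o,None,fx=1.85,fy=1.85))
E
```

```text
1.4333 [ 0.5901 -0.003   0.0904] [ 0.5  0.3 -0.3] 0.005920677290582146
[[0.995, -0.099, -0.003], [-0.099, -0.995, 0.002], [-0.003, -0.001, -1.0]]
shift [ 2.8 -2.2 30.4] turn [-0.1  0.2 -0.2]
```

View pics/v1.png

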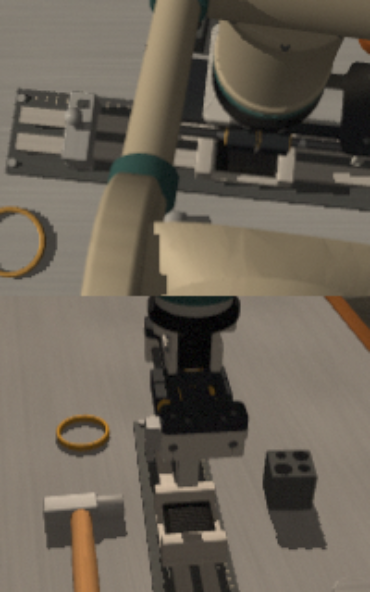

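The fingers are shut and sit above the pad between the cheeks. In the side crop the tips are at about (187,480) and the pad is at (188,517). I'll descend next.

>>> jog_arm(steps=[[[3,-3,15],[0,0,0],0],[[3,-3,30],[0,0,0],0],[[3,-3,40],[0,0,0],0],[[3,-3,46],[0,0,0],0],[[3,-3,50],[0,0,0],0],[[3,-3,52],[0,0,0],0],[[3,-3,53],[0,0,0],0],[[3,-3,53],[0,0,0],0]])

```text
clock: 2.2
eef_pos: [0.5926, 0.0026, 0.0391]
tool_rot: [-3.134, 0.149, 0.009]
contact_force: [-7.2, 0.9, 17.7]
gripper_width: 0.003
```

```bash
python3 s.py .6022 .096 .037
```

```text
2.2 [0.5926 0.0026 0.0391] [-7.2  0.9 17.7] 0.0031971054547181932
[[0.995, -0.095, -0.005], [-0.095, -0.995, 0.005], [-0.006, -0.004, -1.0]]
shift [  0.7 -93.9   2.5] turn [-0.2  0.3 -0. ]
```

>>> jog_arm(steps=[[[0,0,2.5],[0,0,0],0],[[0,-3,2.5],[0,0,0],0],[[0,-11,2.5],[0,0,0],0],[[0,-21,2.5],[0,0,0],0],[[0,-31,2.5],[0,0,0],0],[[0,-41,2.5],[0,0,0],0],[[0,-51,2.5],[0,0,0],0],[[0,-60,2.5],[0,0,0],0]])

```text
clock: 2.87
eef_pos: [0.5982, 0.0616, 0.0393]
tool_rot: [-3.134, 0.15, 0.007]
contact_force: [-3.3, -1.2, 9.5]
gripper_width: 0.005
```

```bash
python3 s.py .6022 .096 .037
python3 - <<'E'
from h import *
a=grab('top','pics/t2.png')['pixels'][100:260,200:400];b=grab('side','pics/s2.png')['pixels'][90:250,240:440]
o=np.vstack([a,b])[:,:,::-1];cv2.imwrite('pics/v2.png',cv2.resize(o,None,fx=1.85,fy=1.85))
E
```

```text
2.8667 [0.5982 0.0616 0.0393] [-3.3 -1.2  9.5] 0.0049066512630511466
[[0.995, -0.096, -0.004], [-0.096, -0.995, 0.004], [-0.005, -0.003, -1.0]]
shift [  0.7 -34.6   2.4] turn [-0.2  0.3 -0. ]
```

View pics/v2.png

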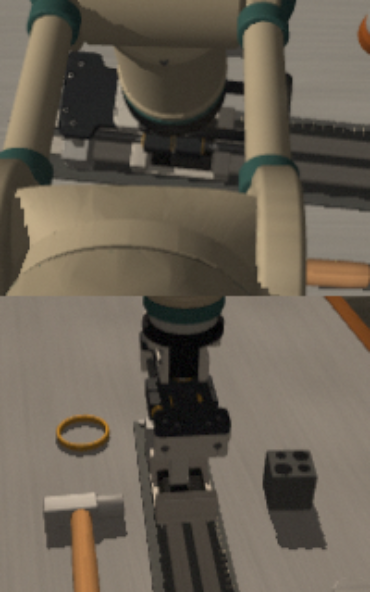

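The slide is moving with the fingertip: in the side crop its front cheek is now at about (187,505). I'll keep pushing, with slightly more downward press.

>>> jog_arm(steps=[[[0,0,4],[0,0,0],0],[[0,-6,4],[0,0,0],0],[[0,-13,4],[0,0,0],0],[[0,-20,4],[0,0,0],0],[[0,-26,4],[0,0,0],0],[[0,-32,4],[0,0,0],0],[[0,-35,4],[0,0,0],0],[[0,-37,4],[0,0,0],0]])

```text
clock: 3.63
eef_pos: [0.6019, 0.0995, 0.0391]
tool_rot: [-3.132, 0.15, 0.003]
contact_force: [-4.5, -0.8, 16.2]
gripper_width: 0.003
```

```bash
python3 s.py .6022 .096 .037
python3 - <<'E'
from h import *
a=grab('top','pics/t3.png')['pixels'][120:240,200:360];b=grab('side','pics/s3.png')['pixels'][110:230,270:430]
o=np.vstack([a,b])[:,:,::-1];cv2.imwrite('pics/v3.png',cv2.resize(o,None,fx=2.5,fy=2.5,interpolation=cv2.INTER_CUBIC))
E
```

```text
3.6333 [0.6019 0.0995 0.0391] [-4.5 -0.8 16.2] 0.0034242242543445476
[[0.995, -0.095, -0.002], [-0.095, -0.995, 0.006], [-0.002, -0.005, -1.0]]
shift [0.6 3.5 2.1] turn [-0.3  0.1 -0. ]
```

View pics/v3.png

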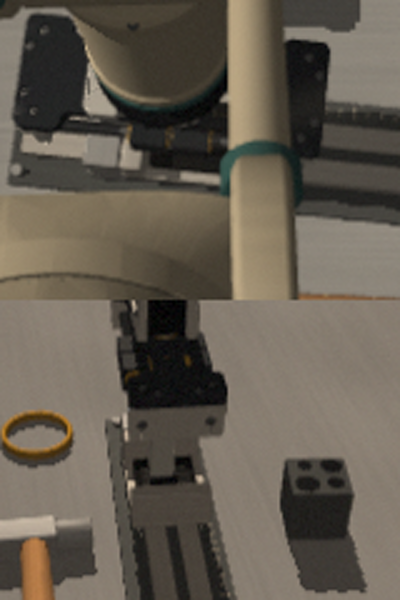

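It looks close to the stop, but there's no along-rail reaction force yet (−0.8 N). I'll push on gently.

>>> jog_arm(steps=[[[0,-1,2.5],[0,0,0],0],[[0,-2,2.5],[0,0,0],0],[[0,-3,2.5],[0,0,0],0],[[0,-4,2.5],[0,0,0],0]])

```text
clock: 4.07
eef_pos: [0.602, 0.1003, 0.0392]
tool_rot: [-3.137, 0.149, 0.002]
contact_force: [-3.8, -8.0, 11.6]
gripper_width: 0.003
```

The TCP has stalled at y=0.1003 with −8 N along the rail, so the slide is against the stop. Next is a straight lift, keeping a slight forward bias until clear.

>>> jog_arm(steps=[[[0,-2,0],[0,0,0],0],[[0,-2,-4],[0,0,0],0],[[0,-2,-10],[0,0,0],0],[[0,-2,-25],[0,0,0],0],[[0,-2,-55],[0,0,0],0],[[0,-2,-90],[0,0,0],0],[[0,-2,-125],[0,0,0],0],[[0,-2,-150],[0,0,0],0]])

```text
clock: 4.73
eef_pos: [0.6034, 0.1018, 0.1929]
tool_rot: [-3.136, 0.15, -0.004]
contact_force: [0.6, -0.6, 0.5]
gripper_width: 0.004
```

>>> jog_arm(steps=[[[-10,30,-10],[0,0,0],0],[[-30,65,-10],[0,0,0],0],[[-50,100,-10],[0,0,0],0],[[-75,135,-10],[0,0,0],0],[[-100,170,-10],[0,0,0],0],[[-120,205,-10],[0,0,0],0],[[-140,240,-10],[0,0,0],0],[[-160,275,-10],[0,0,0],0]])

```text
clock: 5.4
eef_pos: [0.4163, -0.1581, 0.2025]
tool_rot: [-3.137, 0.15, -0.006]
contact_force: [0.6, -0.3, -0.4]
gripper_width: 0.004
```

>>> jog_arm(steps=[[[-10,30,0],[0,0,0],0],[[-20,65,0],[0,0,0],0],[[-30,95,0],[0,0,0],0],[[-40,125,0],[0,0,0],0],[[-50,155,0],[0,0,0],0],[[-60,175,0],[0,0,0],0],[[-60,180,0],[0,0,0],0],[[-60,180,0],[0,0,0],0]])

```text
clock: 6.07
eef_pos: [0.339, -0.3329, 0.2022]
tool_rot: [-3.137, 0.155, -0.007]
contact_force: [0.1, 0.3, -0.8]
gripper_width: 0.006
```

Run:
```python
from h import *
t=grab('top','pics/t4.png');a=t['pixels'][130:230,190:370];b=grab('side','pics/s4.png')['pixels'][110:210,260:440]
o=np.vstack([a,b])[:,:,::-1];cv2.imwrite('pics/v4.png',cv2.resize(o,None,fx=3,fy=3,interpolation=cv2.INTER_CUBIC))
p=manip.get_obs();print(p['clock'],p['eef_pos'],p['contact_force'])
```

```text
6.1667 [ 0.33959185 -0.3308584   0.20209755] [-0.64458001 -0.35867522  0.35732411]
```

View pics/v4.png

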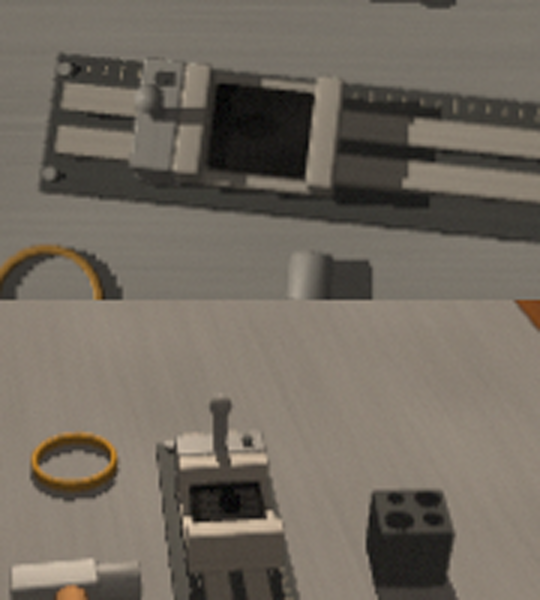

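The slide is beside the pinned stop, with its cheek at about (190,118) in the crop and the stop at about (160,115). I'll check the gap numerically, along with whether the loose objects have moved.

Run:
```python
from h import *
t=np.load('pics/t4.npz');t0=np.load('pics/top0.npz');s=np.load('pics/s4.npz');s0=np.load('pics/side0.npz')
u=np.array([-np.sin(-.095),np.cos(-.095),0]);n=np.array([u[1],-u[0],0])
g=cv2.GaussianBlur(t['pixels'].max(2).astype(np.float32),(0,0),.01)
ctr=np.array([.6076,.153,.0565])
for off in(-.02,.012,.02):
    P=[proj(t,ctr+n*off-u*d*1e-3) for d in range(-20,110,2)]
    v=cv2.remap(t['pixels'].max(2),np.float32([[p[0] for p in P]]),np.float32([[p[1] for p in P]]),cv2.INTER_LINEAR)[0]
    print(off,dict(zip(range(-20,110,2),v.tolist())))
for a,b,nm,boxes in((t0,t,'top',dict(jar=(385,430,90,140),block=(275,320,85,130),bangle=(180,232,205,257),hammer=(275,405,210,270))),(s0,s,'side',dict(jar=(405,450,240,290),block=(375,420,165,210),bangle=(262,305,148,180),hammer=(258,312,190,285)))):
  for k,(x0,x1,y0,y1) in boxes.items():
    A,B=[z['pixels'][y0:y1,x0:x1].astype(np.float32).mean(2) for z in(a,b)]
    print(nm,k,np.round(cv2.phaseCorrelate(A,B),2).tolist() if 0 else np.round(cv2.phaseCorrelate(A,B)[0],2),round(float(np.abs(A-B).mean()),1))
```

```text
-0.02 {-20: 138, -18: 139, -16: 139, -14: 137, -12: 139, -10: 119, -8: 122, -6: 121, -4: 119, -2: 119, 0: 119, 2: 118, 4: 119, 6: 118, 8: 109, 10: 94, 12: 128, 14: 143, 16: 138, 18: 135, 20: 133, 22: 132, 24: 107, 26: 67, 28: 50, 30: 34, 32: 20, 34: 18, 36: 16, 38: 16, 40: 22, 42: 28, 44: 26, 46: 27, 48: 25, 50: 25, 52: 23, 54: 22, 56: 25, 58: 24, 60: 25, 62: 24, 64: 23, 66: 22, 68: 20, 70: 23, 72: 21, 74: 20, 76: 20, 78: 23, 80: 24, 82: 22, 84: 29, 86: 133, 88: 147, 90: 141, 92: 138, 94: 135, 96: 132, 98: 129, 100: 86, 102: 63, 104: 68, 106: 70, 108: 69}
0.012 {-20: 137, -18: 136, -16: 139, -14: 149, -12: 152, -10: 139, -8: 119, -6: 97, -4: 72, -2: 57, 0: 63, 2: 104, 4: 119, 6: 119, 8: 113, 10: 98, 12: 131, 14: 150, 16: 143, 18: 140, 20: 137, 22: 133, 24: 113, 26: 66, 28: 47, 30: 28, 32: 13, 34: 13, 36: 15, 38: 12, 40: 17, 42: 20, 44: 23, 46: 21, 48: 22, 50: 24, 52: 21, 54: 21, 56: 22, 58: 21, 60: 23, 62: 21, 64: 22, 66: 23, 68: 24, 70: 24, 72: 26, 74: 28, 76: 25, 78: 26, 80: 29, 82: 28, 84: 33, 86: 126, 88: 147, 90: 143, 92: 140, 94: 137, 96: 136, 98: 126, 100: 85, 102: 64, 104: 70, 106: 70, 108: 69}
0.02 {-20: 60, -18: 60, -16: 59, -14: 78, -12: 136, -10: 120, -8: 116, -6: 104, -4: 73, -2: 63, 0: 63, 2: 62, 4: 70, 6: 83, 8: 105, 10: 83, 12: 119, 14: 149, 16: 144, 18: 141, 20: 137, 22: 135, 24: 110, 26: 63, 28: 46, 30: 29, 32: 12, 34: 13, 36: 11, 38: 11, 40: 13, 42: 18, 44: 22, 46: 19, 48: 20, 50: 20, 52: 22, 54: 22, 56: 20, 58: 22, 60: 21, 62: 22, 64: 22, 66: 20, 68: 23, 70: 23, 72: 21, 74: 23, 76: 22, 78: 24, 80: 25, 82: 24, 84: 32, 86: 103, 88: 150, 90: 146, 92: 141, 94: 139, 96: 136, 98: 129, 100: 88, 102: 45, 104: 37, 106: 37, 108: 37}
top jar [ 0.4  -0.04] 1.1
top block [0.43 0.43] 1.5
top bangle [ 0.07 -0.01] 1.1
top hammer [ 0.49 -0.01] 1.1
side jar [0.64 0.02] 5.7
side block [0.51 0.48] 5.3
side bangle [0.5  0.02] 6.5
side hammer [0.01 0.  ] 6.7
```

```bash
python3 -c "
from station import manip
print(manip.finish_job())"
```

```text
the job is handed in; nothing more can be done
None
```

The slide now stands against the pinned stop (the +y end of the rail), and I handed the job in at about 6.2 s on the robot clock. With the fingers shut I pressed the pad fully down (tip at z = 39 mm, 10–18 N), and pushed the slide about 98 mm along the rail. It stalled on the stop with −8 N along the rail, and I lifted straight up and moved the arm clear.

**Last checks**
- **Gap to the stop:** in the top picture the slide and stop centres measure about 57 mm apart, so they are touching to within about 1–2 mm.
- **Loose objects:** the jar, block, hammer and bangle show at most 0.6 px of change between the first and last pictures, so they did not move.
- **Arm:** no contact force was left after the lift.
- **Pad:** I did not measure that it sprang up. The fingers are well clear of it and it returns by itself.

No check failed or disagreed.

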